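# Set the throwing gauge over the bowl's rim

### The arm

A 6-joint arm with a two-finger parallel gripper is mounted at the origin on the work surface. World frame = base frame: x ahead of the robot, y to its left, z up, the work surface at z = 0. Lengths are in m, angles in rad, forces in N, time in s.
With the tool pointing down it reaches from about 0.425 to 0.95 m from the base axis. Payload 14.7 kg.
Tool frame: the origin (TCP) lies midway between the tips of the shut fingers; the grasp point (between the pads) lies 19 mm behind it; z points along the fingers, y is the line along which they close (so a half turn about z gives the same grasp; the last joint's range is limited). The gripper opens to 85 mm and grips with 20 to 120 N. Pads are 22 mm wide; open, the fingers measure 114 mm over their backs; the gripper's body (76 mm by 85 mm) begins 54 mm behind the grasp point. The pads swing forward as they close: fully open they stand 13 mm farther back than shut.
Start: joints at [-1.222, 0.48, 1.596, -0, 1.065, -0.047], TCP at [0.251, -0.6, 0.231] pointing down, gripper open.
Joint ranges: [-2.75, 2.75], [-0.82, 2.05], [0.23, 2.67], [-1.56, 4.7], [0.09, 2.69], [-2.92, 2.92]. Speed limits (rad/s): [1.89, 1.89, 2.39, 3.01, 3.01, 3.01].

### API

Orientations are given as [roll, pitch, yaw] about the fixed x, y, z axes, in that order (R = Rz(yaw) Ry(pitch) Rx(roll)).
In Python, from station import status, cams, ctrl gives the robot as it stands.
- The arm moves only by the tool play_rows, never from a script. Its argument "plan" is a list that holds one entry, the list of rows, each a list of 7 numbers: the turn, a rotation vector about the tool's x, y, z in rad, then the shift along the tool's x, y, z in cm, then the finger opening in cm, from 0 to 8.54. In form: [[[ax, ay, az, x, y, z, gripper], ...]]. A call has 1 to 12 rows; each row is the pose to reach, as a shift and turn from the pose commanded when the call began, along the tool's axes at that moment; what a row does not reach only later rows make up. A row lasts 1/8 s, in which the tool goes at most 62.5 mm and 10.7 degrees, less where a joint would pass 70% of its speed; a pose out of reach is approached as far as the arm can. A call with a gripper value outside its range is refused whole. The fingers move at their own pace and stop on an object; "newtons" is the grip in N (left out, the last holds). Time passes only in rows, so rows that repeat a pose let the fingers close. It gives the time, the measured TCP pose, the force, the opening and the grip force at its end, in the units of the state.
- status.get_state(): the state, without advancing time (a new reading comes with each control period).
- cams.snapshot(name): name is "side" or "top" or "wrist"; returns the picture (420x560x3 uint8, red, green, blue); there is no depth.
- cams.camera_params(name): a dict with "mtx" (3x3 intrinsics, pixels), "R" (3x3) and "t" (3): a world point X has camera coordinates R X + t; the wrist camera has in their place "T_tool_cam" (4x4, takes a point from camera to tool coordinates, whose origin is the TCP and whose axes are the flange's). Camera axes: x right, y down, z forward; pixel columns grow to the right and rows downward; lengths in m; the calibration is good to about 2 mm. The wrist camera is an equidistant fisheye: a pixel r from the principal point sees the ray r / f radians off the axis. A picture is of the moment at which its call begins: read the wrist's pose just before it. camera_params takes no time and is no camera call.
- ctrl.hand_in(): hands the job in; it is judged then, once.
The state is a dict: "t": time; "qpos": joint angles; "joint_vel": joint speeds; "tau": joint torques, N m; "tool_pos": TCP position; "ee_rot": TCP orientation; "ft_force": force on the tool from outside, world axes, zero at the start; "torque": the same for the moment, N m; "gripper_width": finger opening in m; "finger_force": force on a finger pad.
Only numpy, scipy, OpenCV 4.12 (cv2) and the standard library are available. Lean on these libraries where they do the work, as an engineer would, in place of code of your own. Each camera call takes 0.05 s, during which the arm holds its last target. There are 200 camera calls.

### The job

Set up the throwing gauge for this bowl: enter its shoe into the bench track from the track's open end, slide it towards the wheel and let it stand in the track, and swing its pointer round to point straight along the track at the bowl, so that the pointer's tip stands right over the bowl's rim. The bowl is freshly thrown and soft, so nothing may touch it; leave the other things on the bench where they are.

Things in the scene. Friction and masses are not known exactly. Their poses are not given: they have to be found in the camera images.
- gauge: throwing gauge, 0.55 to 1 kg, standing upright: flat black shoe 100 long x 42 wide x 10 mm high, ends rounded in plan (radius 21); on its middle a steel post 24 x 24 mm, top 200 mm above the shoe's underside, carrying a swinging pointer. Origin: centre of the shoe's underside, on the post's axis. z up; x along the shoe, towards where the pointer points at its stop: this end enters the track first.
- gauge_grip (a point): on the post's axis, 180 mm above the shoe's underside: middle of the bare square post above the pointer's hub, the place to grip from above, on either pair of faces. Below it the hub (radius 20) covers the post from 128 to 156 mm above the underside, and a flange 40 x 36 mm from 26 to 34 mm.
- pointer (a joint): swing of the pointer about the post, rad: 0 = at its stop, pointing along the gauge's +x; grows clockwise seen from above (pi/2 = along the gauge's -y) to 2.4; starts at 1.1 to 1.9. Light friction (about 0.04 N m): it stays where it is left. The pointer is a steel strip on edge, 8 mm thick, 16 mm high, mid-height 142 mm above the shoe's underside, the last 18 mm a black rubber nib.
- pointer_tip (a point): outer end of the pointer at its lower edge, 170 mm from the post's axis, 134 mm above the underside of the gauge's shoe; with the shoe on the track's floor it passes 10 mm above the bowl's rim.
- track: aluminium T-slot track fixed flat on the bench, 200 long x 62 wide x 22 mm high. Origin: centre of its underside; z up; x along it, towards the wheel. Open at its -x end, closed at its +x end. Inside it is 46 mm wide, from its floor at z = 4 mm to its lips at 16.5 mm, which leave a slot 28 mm wide on top: the shoe has 2 mm of play each side, 2.5 mm in height, and stays where it is slid to.
- track_mouth (a point): middle of the track's open end, at the height of its floor (at -100 mm on the track's x axis, 4 mm above the bench).
- wheel: potter's wheel, standing still and fixed: aluminium wheelhead 250 mm in diameter with a grey bat on it, top 58 mm above the bench. Origin: on its axis at bench height, ahead of the track's closed end, within 4 mm of the track's centre line, 240 to 285 mm from the track's origin.
- bowl: freshly thrown soft clay bowl standing free on the middle of the bat, 0.7 kg, 70 mm high, its rim 128 mm above the bench. The rim is 170 mm in outer diameter and 10 mm thick, so its middle runs 80 mm from the axis. Origin: centre of its foot, on its axis.
- water_bowl: bystander: empty white plastic bowl, 170 mm in diameter, 75 mm high; origin at the centre of its foot.
- rib: bystander: flat wooden throwing rib, 120 x 45 x 7 mm, lying; origin at the centre of its underside.
- loop_tool: bystander: turning tool with wooden handle and wire loop, 160 mm long, lying; origin near its middle, on the bench.
- beaker: bystander: biscuit-fired clay beaker, 72 mm in diameter, 85 mm high; origin at the centre of its foot.
There are look-alikes about, which are no part of the job. What is shaped like the gauge but yellow is not meant.

How it is judged:
On the way:
1. the gauge's whole shoe is inside the track (x of gauge in the frame of track between -0.052 and 0.055 m and y of gauge in the frame of track between -0.005 and 0.005 m and z of gauge in the frame of track between 0.001 and 0.009 m), for 0.1 s.
At the end, for the whole second after the job is handed in: Gauge upright (0.06 rad) and at rest, released, its whole shoe in the track; pointer within 0.15 rad of its stop; from above, the pointer's tip within 7 mm of the middle of the bowl's rim (73 to 87 mm from the bowl's axis); bowl not moved (6 mm) (all of step 1 and angle between gauge's own z axis and vertical below 0.06 rad and value of joint pointer below 0.15 rad and horizontal distance between pointer_tip and bowl between 0.073 and 0.087 m and distance of bowl from where it was at the start of the episode below 0.006 m and linear speed of gauge below 0.01 m/s); the robot touches nothing.
It fails at once if the bowl was touched or shifted (contact force between any of gauge, the arm, the fingers and bowl above 1 N or distance of bowl from where it was at the start of the episode above 0.006 m).
It fails at once if another thing on the bench was disturbed (moved over 20 mm) (distance of any of water_bowl, rib, loop_tool, beaker from where it was at the start of the episode above 0.02 m).
It also fails if it takes over 64 s, if anything falls off the work surface, if the arm or the gripper's body presses on something with over 40 N, if the wrist force passes 120 N, or if a joint passes its speed limit or range.

## Working session

There is one attempt and no reset: what is moved stays moved. The work goes in short steps, Python scripts to look and compute and a tool call to move; the robot and the scene stay as the last step left them, time stands still between calls to the robot, and variables do not carry over. Pictures are saved under pics/ and viewed, at most 10 in all, crops included, and the job is handed in when it is done.

Besides the shell and the picture viewer there is one more tool, called after ">>>" in YAML: its name, and indented under it one key for each argument. play_rows: Moves the arm, as the interface text tells. Its arguments: {"type":"object","properties":{"plan":{"type":"array"},"newtons":{"type":"number"}},"required":["plan"]}

```bash
mkdir -p pics; python3 - <<'E'
from station import status,cams
import cv2,numpy as np
s=status.get_state();print(s)
a=[cams.snapshot(n) for n in("side","top")]
for n,i in zip(("side","top"),a):
    np.save(f'pics/{n}0.npy',i);cv2.imwrite(f'pics/{n}0.png',i[:,:,::-1]);print(n,cams.camera_params(n))
print(cams.camera_params("wrist"))
E
```

```text
{'t': 0.0, 'qpos': array([-1.22160004e+00,  4.80834985e-01,  1.59687600e+00,  3.75900816e-05,
        1.06514171e+00, -4.66154079e-02]), 'joint_vel': array([-7.71751779e-04,  1.83515019e-04,  1.80000617e-03, -1.05236419e-03,
       -3.64181812e-05, -5.86762681e-04]), 'tau': array([ 2.00669616e-03, -9.50651836e+01, -4.30176008e+01, -2.50393055e-05,
        1.23772753e-02,  1.69813484e-05]), 'tool_pos': array([ 0.25048621, -0.59933075,  0.23066958]), 'ee_rot': array([-3.14033550e+00, -9.15437058e-05,  3.95793404e-01]), 'ft_force': array([0.28819239, 0.50317707, 0.30716342]), 'torque': array([-0.02363612,  0.00536627, -0.02736018]), 'finger_force': 0.0, 'gripper_width': 0.08527303763457232}
side {'mtx': array([[475.96145806,   0.        , 267.27195105],
       [  0.        , 475.96145806, 209.1976997 ],
       [  0.        ,   0.        ,   1.        ]]), 'R': array([[-0.69840142, -0.71564087,  0.00967546],
       [-0.50672341,  0.48487925, -0.71282782],
       [ 0.50543729, -0.50274274, -0.70127233]]), 't': array([0.31165684, 0.40071622, 1.00852473])}
top {'mtx': array([[407.38023187, 
[... 155 characters left out ...]
73, -0.99999257, -0.00219317],
       [-0.98229012,  0.00352546, -0.18733312],
       [ 0.18733946,  0.00156034, -0.982294  ]]), 't': array([-0.07695478,  0.53989536,  0.93817493])}
{'mtx': array([[325.1922621 ,   0.        , 283.47089154],
       [  0.        , 325.1922621 , 208.35408517],
       [  0.        ,   0.        ,   1.        ]]), 'T_tool_cam': array([[ 1.24828685e-03, -9.65420851e-01, -2.60693348e-01,
         6.67405910e-02],
       [ 9.99999168e-01,  1.29030622e-03,  9.96296108e-06,
         3.15546102e-04],
       [ 3.26755798e-04, -2.60693143e-01,  9.65421658e-01,
        -1.41189069e-01],
       [ 0.00000000e+00,  0.00000000e+00,  0.00000000e+00,
         1.00000000e+00]])}
```

View pics/side0.png

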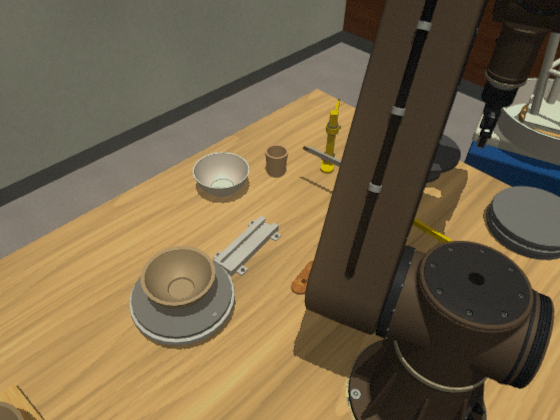

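View pics/top0.png

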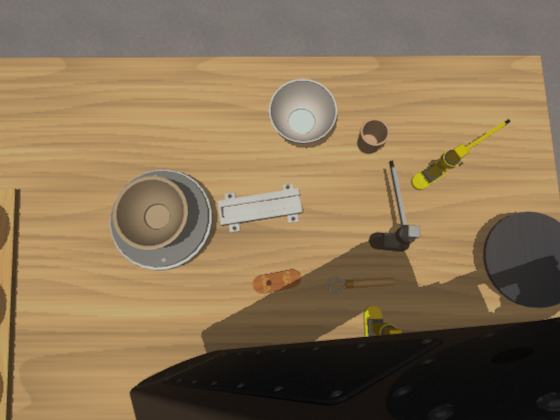

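The side view is mostly blocked by the arm. In the top view, three things are shaped like the gauge:
- Yellow at (450,160): a look-alike.
- Yellow at (378,325): a look-alike.
- Steel with a black shoe at (395,238), pointer tip at (392,163): fits the description, so this is the gauge.

The track runs from (302,200), its open end, to (218,213). The bowl is at (152,212). Next I'll confirm the gauge in an enlarged crop.

```bash
cat > h.py <<'E'
import numpy as np,cv2
from station import status,cams
from scipy.spatial.transform import Rotation as Ro
def ray(n,uv):
    p=cams.camera_params(n);R=p['R'];d=R.T@np.linalg.inv(p['mtx'])@[uv[0],uv[1],1];return -R.T@p['t'],d
def plane(n,uv,z):
    o,d=ray(n,uv);return o+d*(z-o[2])/d[2]
def wpose(s):
    T=np.eye(4);T[:3,:3]=Ro.from_euler('xyz',s['ee_rot']).as_matrix();T[:3,3]=s['tool_pos'];return T@cams.camera_params('wrist')['T_tool_cam']
def wplane(s,uv,z):
    M=cams.camera_params('wrist')['mtx'];T=wpose(s);q=(np.array(uv)-M[:2,2])/M[0,0];r=np.hypot(*q)
    d=np.array([*(np.sin(r)*q/max(r,1e-9)),np.cos(r)]);d=T[:3,:3]@d;o=T[:3,3];return o+d*(z-o[2])/d[2]
E
python3 - <<'E'
from h import *
i=np.load('pics/top0.npy')[:,:,::-1]
a=cv2.resize(i[150:260,365:435],None,fx=5,fy=5,interpolation=2)
b=cv2.resize(i[180:235,210:308],None,fx=4.5,fy=4.5,interpolation=2)
o=np.zeros((550,800,3),np.uint8);o[:,:350]=a;o[:b.shape[0],355:355+b.shape[1]]=b[:,:445];cv2.imwrite('pics/crop1.png',o)
print(ray('top',(0,0))[0])
E
```

```text
[ 0.35433269 -0.08032146  1.02253511]
```

View pics/crop1.png

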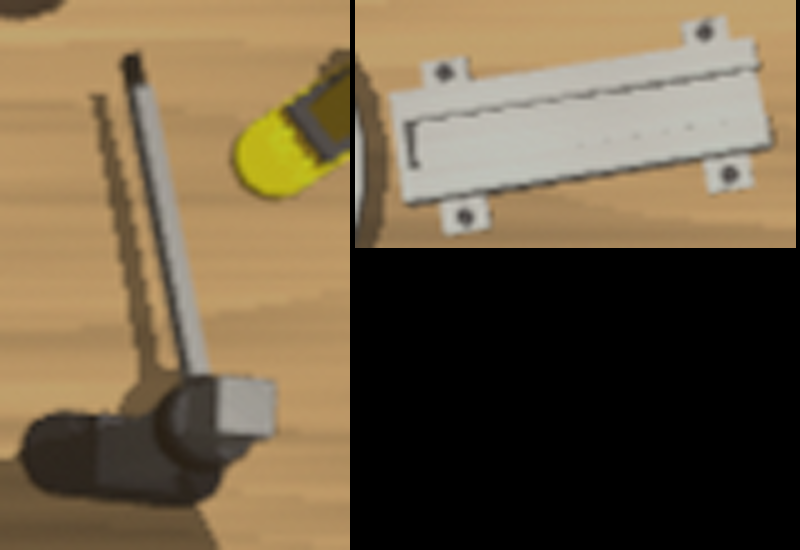

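The crop shows the steel gauge: post top at (414,231), shoe end at (369,241), pointer tip at (391,161). It is not yellow. The track's slot is closed on the left and open on the right.

```bash
python3 - <<'E'
from h import *
f=lambda c,r:(210+(c-355)/4.5-.4,180+r/4.5-.4)
g=lambda c,r:(365+c/5-.4,150+r/5-.4)
post=plane('top',g(246,407),.2);tip=plane('top',g(130,53),.142+.008);end=plane('top',g(22,455),.006)
print('post',post,'tip',tip,np.linalg.norm((tip-post)[:2]),'end',end,np.linalg.norm((end-post)[:2]))
d=end-post;print('gauge yaw',np.arctan2(d[1],d[0]),'ptr yaw',np.arctan2(*(tip-post)[1::-1]))
q=[(217,378),(275,380),(273,436),(219,436)];Q=[plane('top',g(*c),.2) for c in q];print('post face yaws',[np.arctan2(*(Q[(k+1)%4]-Q[k])[1::-1]) for k in range(4)])
c=[plane('top',f(*p),.022) for p in [(390,93),(405,203),(772,147),(755,40)]]
print('track',np.round(c,4),np.mean(c,0),[np.linalg.norm(c[k]-c[(k+1)%4]) for k in range(4)])
d=(c[0]+c[1]-c[2]-c[3]);print('track yaw',np.arctan2(d[1],d[0]))
# bowl: brown mask
i=np.load('pics/top0.npy');hsv=cv2.cvtColor(i,cv2.COLOR_RGB2HSV)
print(hsv[205,115:195:4].tolist());print(hsv[175:255:4,152].tolist())
E
```

```text
post [ 0.46702511 -0.35301179  0.2       ] tip [ 0.63328274 -0.32822934  0.15      ] 0.16809452305084155 end [ 0.46977029 -0.3036827   0.006     ] 0.04940541501276911
gauge yaw 1.515203378165589 ptr yaw 0.14797100024215995
post face yaws [np.float64(-1.6092423905810773), np.float64(3.0388487808189484), np.float64(1.5673542324165664), np.float64(-0.028343162417055666)]
track [[ 0.571   0.0761  0.022 ]
 [ 0.5088  0.0663  0.022 ]
 [ 0.5395 -0.1367  0.022 ]
 [ 0.6006 -0.1281  0.022 ]] [ 0.55499284 -0.03060732  0.022     ] [np.float64(0.0629167175391789), np.float64(0.20531492275750632), np.float64(0.06172209765852791), np.float64(0.20630448162991796)]
track yaw 1.718048498909778
[[17, 82, 167], [18, 86, 95], [18, 88, 102], [18, 87, 108], [17, 86, 118], [17, 86, 128], [18, 85, 138], [18, 86, 146], [17, 85, 153], [18, 87, 109], [17, 82, 156], [18, 81, 169], [18, 84, 125], [17, 86, 155], [17, 86, 149], [18, 87, 140], [17, 86, 124], [17, 83, 136], [17, 74, 124], [19, 28, 73]]
[[18, 40, 128], [17, 84, 149], [17, 88, 116], [18, 88, 122], [17, 86, 133], [17, 87, 143], [17, 85, 150], [17, 85, 153], [17, 81, 173], [17, 82, 172], [18, 81, 171], [17, 82, 171], [18, 82, 171], [17, 83, 154], [18, 86, 137], [17, 84, 128], [17, 87, 112], [17, 87, 94], [17, 83, 173], [20, 19, 124]]
```

```bash
python3 - <<'E'
from h import *
from scipy.optimize import least_squares
i=np.load('pics/top0.npy');hsv=cv2.cvtColor(i,cv2.COLOR_RGB2HSV)
m=((hsv[:,:,1]>60)&(hsv[:,:,2]>80)).astype(np.uint8);z=np.zeros_like(m);cv2.circle(z,(152,212),45,1,-1)
m=cv2.morphologyEx(m&z,cv2.MORPH_OPEN,np.ones((3,3)))
c=max(cv2.findContours(m,0,1)[0],key=cv2.contourArea);h=cv2.convexHull(c)[:,0];print(cv2.boundingRect(c))
P=np.array([plane('top',p,.128)[:2] for p in h])
r=least_squares(lambda v:np.hypot(*(P-v[:2]).T)-v[2],[.55,.22,.085],loss='soft_l1',f_scale=.002);print('bowl',r.x,np.abs(r.fun).max())
b=r.x[:2];t=np.array([.555,-.0306]);d=b-t;print(np.hypot(*d),np.arctan2(d[1],d[0]))
s=status.get_state();print(s['tool_pos'])
E
```

```text
(108, 168, 80, 82)
bowl [0.53126148 0.21466476 0.09162   ] 0.010044913022103058
0.24641087231454772 1.6672831080258481
[ 0.25048218 -0.59940536  0.23074903]
```

>>> play_rows:
  plan:
    - [[0, 0, -0.1, 3, -1.5, -6, 8.5], [0, 0, -1.134, 29.5, -14.3, -9, 8.5], [0, 0, -1.134, 29.5, -14.3, -9, 8.5], [0, 0, -1.134, 29.5, -14.3, -9, 8.5], [0, 0, -1.134, 29.5, -14.3, -9, 8.5], [0, 0, -1.134, 29.5, -14.3, -9, 8.5], [0, 0, -1.134, 29.5, -14.3, -9, 8.5], [0, 0, -1.134, 29.5, -14.3, -9, 8.5], [0, 0, -1.134, 29.5, -14.3, -9, 8.5], [0, 0, -1.134, 29.5, -14.3, -9, 8.5], [0, 0, -1.134, 29.5, -14.3, -9, 8.5]]

```text
t: 1.48
tool_pos: [0.4673, -0.3544, 0.3212]
ee_rot: [-3.141, -0.0, 1.528]
ft_force: [0.1, -0.2, -0.4]
gripper_width: 0.0852
finger_force: 0.0
```

```bash
python3 - <<'E'
from h import *
s=status.get_state();i=cams.snapshot('wrist');j=cams.snapshot('top')
print(s['t'],s['tool_pos'],s['ee_rot'])
np.save('pics/w1.npy',i);np.save('pics/t1.npy',j)
T=wpose(s);M=cams.camera_params('wrist')['mtx']
def proj(X):
    c=np.linalg.inv(T)@[*X,1];r=np.hypot(*c[:2]);a=np.arctan2(r,c[2]);return M[:2,2]+M[0,0]*a*c[:2]/r
print('expected post',proj([.467,-.353,.2]))
o=i[:,:,::-1].copy();cv2.imwrite('pics/w1.png',o)
E
```

```text
1.475 [ 0.46733592 -0.3544414   0.32122035] [-3.14145073e+00 -9.30355666e-05  1.52825466e+00]
expected post [281.84092281 201.10593285]
```

View pics/w1.png

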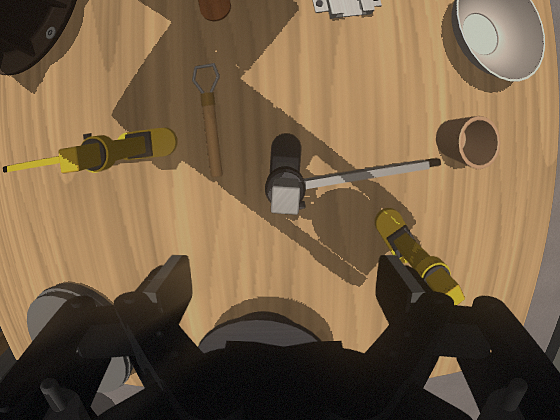

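The wrist view shows the gauge's post top at (285,199), about 3 px from the predicted spot, with the shoe pointing up at (285,140). I'll refine the position from a mask.

```bash
python3 - <<'E'
from h import *
s=status.get_state();i=np.load('pics/w1.npy')
hsv=cv2.cvtColor(i,cv2.COLOR_RGB2HSV)
m=((hsv[:,:,1]<50)&(hsv[:,:,2]>130)).astype(np.uint8);w=np.zeros_like(m);w[180:220,262:304]=1;m&=w
c=max(cv2.findContours(m,0,1)[0],key=cv2.contourArea);b=cv2.minAreaRect(c);print(b,cv2.boundingRect(c))
q=cv2.boxPoints(b);Q=np.array([wplane(s,p,.2) for p in q]);print(Q.mean(0),[np.linalg.norm(Q[k]-Q[(k+1)%4]) for k in range(4)],[np.arctan2(*(Q[(k+1)%4]-Q[k])[1::-1]) for k in range(4)])
print('shoe end',wplane(s,(285,134),.01),'tip',wplane(s,(440,162),.15),'yellow',wplane(s,(432,268),.2))
x=Q.mean(0)-s['tool_pos'];R=Ro.from_euler('xyz',s['ee_rot']).as_matrix();print('tool shift',R.T@x*100)
E
```

```text
((284.9314270019531, 200.02877807617188), (27.0067138671875, 26.275007247924805), 3.814074993133545) (271, 187, 29, 27)
[ 0.46978033 -0.35215451  0.2       ] [np.float64(0.022454328390170544), np.float64(0.02222832335482607), np.float64(0.02249193206465904), np.float64(0.022682457452114158)] [np.float64(1.456539221044289), np.float64(-0.10802961894175651), np.float64(-1.664852807582124), np.float64(3.031982810278974)]
shoe end [ 0.47250144 -0.30418997  0.01      ] tip [ 0.63299498 -0.32913582  0.15      ] yellow [ 0.60864756 -0.42430173  0.2       ]
tool shift [ 0.22228911  0.2189192  12.12623501]
```

>>> play_rows:
  plan:
    - [[0, 0, 0.03, 0.2, 0.2, 6, 8.5], [0, 0, 0.03, 0.2, 0.2, 12, 8.5], [0, 0, 0.03, 0.2, 0.2, 15.8, 8.5], [0, 0, 0.03, 0.2, 0.2, 15.8, 8.5], [0, 0, 0.03, 0.2, 0.2, 15.8, 5], [0, 0, 0.03, 0.2, 0.2, 15.8, 3], [0, 0, 0.03, 0.2, 0.2, 15.8, 1.5], [0, 0, 0.03, 0.2, 0.2, 15.8, 1.5], [0, 0, 0.03, 0.2, 0.2, 15.8, 1.5], [0, 0, 0.03, 0.2, 0.2, 15.8, 1.5], [0, 0, 0.03, 0.2, 0.2, 15.8, 1.5]]
  newtons: 50

```text
t: 2.95
tool_pos: [0.4701, -0.3526, 0.1645]
ee_rot: [3.14, 0.001, 1.5]
ft_force: [-2.3, 0.1, 10.1]
gripper_width: 0.0236
finger_force: 48.4
```

>>> play_rows:
  plan:
    - [[0, 0, 0, 0, 0, -2, 1.5], [0, 0, 0, 0, 0, -5, 1.5], [0, 0, -0.04, 3, 2, -5, 1.5], [0, 0, -0.08, 6.5, 4, -5, 1.5], [0, 0, -0.14, 10, 6.5, -5, 1.5], [0, 0, -0.18, 13, 8.5, -5, 1.5], [0, 0, -0.218, 15.6, 10, -5, 1.5], [0, 0, -0.218, 15.6, 10, -5, 1.5], [0, 0, -0.218, 15.6, 10, -5, 1.5]]

```text
t: 4.08
tool_pos: [0.5802, -0.2037, 0.2132]
ee_rot: [-3.141, -0.0, 1.718]
ft_force: [0.9, -0.9, -5.1]
gripper_width: 0.0237
finger_force: 50.4
```

```bash
python3 - <<'E'
from h import *
s=status.get_state();i=cams.snapshot('wrist');j=cams.snapshot('top');k=cams.snapshot('side')
print(s['t'],s['tool_pos'],s['ee_rot'],s['gripper_width'],s['finger_force'])
np.save('pics/w2.npy',i);np.save('pics/t2.npy',j);np.save('pics/s2.npy',k)
cv2.imwrite('pics/w2.png',np.ascontiguousarray(i[:,:,::-1]))
o=np.hstack([cv2.resize(j[120:300,90:350],(400,277)),cv2.resize(k[60:340,110:390],(400,400))[:277]]);cv2.imwrite('pics/ts2.png',o[:,:,::-1])
E
```

```text
4.075 [ 0.58016069 -0.20366693  0.21317195] [-3.14094392e+00 -6.96915106e-05  1.71793029e+00] 0.023737857487668337 50.374783873558044
```

View pics/w2.png

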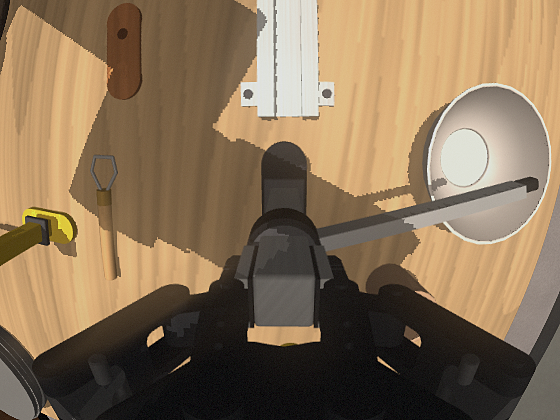

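The wrist view shows the track mouth at about (288,116), edges near columns 258 and 318. The shoe's front end is at (285,143), roughly in line. Next I'll measure both.

```bash
python3 - <<'E'
from h import *
s=status.get_state();i=np.load('pics/w2.npy');hsv=cv2.cvtColor(i,cv2.COLOR_RGB2HSV)
m=(hsv[:,:,1]<45)&(hsv[:,:,2]>120)
L=[];R=[]
for v in list(range(4,78,4))+[110,113]:
    c=np.where(m[v,240:340])[0]+240
    if v<112: print(v,c.min(),c.max(),end=' | ')
    L.append(wplane(s,(c.min()-.5,v),.022)[:2]);R.append(wplane(s,(c.max()+.5,v),.022)[:2])
L=np.array(L);R=np.array(R)
print()
for P in(L,R):
    p=np.polyfit(P[:,1],P[:,0],1);print('x=%.4f y + %.4f'%tuple(p),'yaw',np.pi/2-np.arctan(p[0]),'res',np.abs(np.polyval(p,P[:,1])-P[:,0]).max())
C=(L+R)/2;p=np.polyfit(C[:,1],C[:,0],1);print('centre',p,'yaw',np.pi/2-np.arctan(p[0]),'width',np.linalg.norm(L-R,axis=1).mean())
rows=[v for v in range(90,125) if m[v,262:314].mean()>.5];v=max(rows);print('mouth',v,wplane(s,(288,v+.5),.022))
dk=hsv[:,:,2]
for v in (150,158,166,174,182,190,198): print(v,dk[v,254:318:2].tolist())
E
```

```text
4 257 316 | 8 257 316 | 12 257 316 | 16 257 316 | 20 257 317 | 24 257 317 | 28 257 317 | 32 257 317 | 36 257 317 | 40 257 317 | 44 257 317 | 48 257 317 | 52 257 317 | 56 257 317 | 60 257 317 | 64 257 317 | 68 257 317 | 72 257 318 | 76 257 317 | 110 258 317 | 
x=-0.1556 y + 0.5226 yaw 1.7251636152740286 res 0.0005888538536744647
x=-0.1557 y + 0.5851 yaw 1.7252874779741312 res 0.0007055190731384275
centre [-0.15567644  0.55385802] yaw 1.7252331253655446 width 0.06172507161768757
mouth 116 [ 0.57488933 -0.13210117  0.022     ]
150 [114, 114, 116, 112, 116, 113, 135, 65, 74, 74, 75, 74, 70, 73, 72, 73, 73, 77, 73, 74, 74, 77, 77, 64, 204, 223, 220, 220, 220, 218, 221, 221]
158 [111, 111, 118, 127, 70, 55, 58, 56, 56, 53, 57, 53, 62, 57, 60, 72, 71, 70, 70, 71, 71, 71, 73, 71, 75, 69, 116, 155, 221, 220, 220, 220]
166 [110, 110, 122, 135, 48, 54, 52, 52, 53, 51, 54, 54, 55, 52, 54, 56, 57, 56, 54, 58, 57, 76, 76, 85, 80, 73, 85, 130, 151, 221, 217, 223]
174 [119, 123, 126, 133, 45, 49, 48, 50, 52, 50, 52, 51, 54, 53, 54, 53, 51, 56, 54, 53, 57, 59, 55, 60, 61, 57, 69, 126, 126, 124, 237, 229]
182 [121, 123, 121, 129, 37, 58, 61, 62, 65, 62, 63, 65, 62, 63, 61, 67, 67, 67, 67, 67, 71, 69, 70, 72, 69, 61, 76, 123, 125, 127, 129, 131]
190 [122, 124, 121, 130, 39, 54, 62, 62, 64, 64, 69, 66, 68, 72, 70, 69, 71, 70, 69, 69, 70, 70, 71, 69, 68, 54, 70, 125, 125, 128, 130, 134]
198 [124, 120, 118, 129, 38, 54, 61, 64, 68, 69, 68, 69, 66, 68, 69, 72, 65, 67, 71, 69, 66, 70, 66, 63, 67, 53, 85, 123, 122, 129, 128, 132]
```

```bash
python3 - <<'E'
from h import *
s=status.get_state()
z=s['tool_pos'][2]-.1645+.010
A=[(wplane(s,(260.9,v),z)+wplane(s,(306.7 if v<180 else 306.9,v),z))/2 for v in(174,198)]
W=[np.linalg.norm(wplane(s,(260.9,v),z)-wplane(s,(306.8,v),z)) for v in(174,198)]
u=np.array([-np.sin(np.arctan(.15568)),np.cos(np.arctan(.15568))]);n=np.array([-u[1],u[0]])
p0=np.array([.55386,0])
lat=lambda X:(np.array(X)[:2]-p0)@n
print('shoe mid',A,'w',W,'lat to left',[lat(a) for a in A],'tcp lat',lat(s['tool_pos']))
d=A[0]-A[1];print('shoe yaw',np.arctan2(d[1],d[0]))
m=np.array([.57489,-.1321]);O=m+.1*u;print('track origin',O,'tcp along',(s['tool_pos'][:2]-O)@u)
E
```

```text
shoe mid [array([ 0.57852001, -0.18548728,  0.05879174]), array([ 0.58194836, -0.20794259,  0.05879174])] w [np.float64(0.042248268355469916), np.float64(0.04294010502275498)] lat to left [np.float64(0.004166462388872522), np.float64(0.004233156615258757)] tcp lat 0.0055326475450735825
shoe yaw 1.7223005348360487
track origin [ 0.55950729 -0.03329022] tcp along -0.1721043465965274
```

>>> play_rows:
  plan:
    - [[0, 0, -0.004, 0, 0.42, 1, 1.5], [0, 0, -0.004, 0, 0.42, 3, 1.5], [0, 0, -0.004, 0, 0.42, 4.34, 1.5], [0, 0, -0.004, 0, 0.42, 4.34, 1.5], [0, 0, -0.004, 0, 0.42, 4.34, 1.5]]

```text
t: 4.85
tool_pos: [0.585, -0.2032, 0.1702]
ee_rot: [3.141, 0.0, 1.722]
ft_force: [0.2, -0.4, -5.8]
gripper_width: 0.0236
finger_force: 50.4
```

```bash
cat > chk.py <<'E'
from h import *
import sys
s=status.get_state();i=cams.snapshot('wrist');np.save('pics/%s.npy'%sys.argv[1],i)
print(s['t'],s['tool_pos'],s['ee_rot'],s['ft_force'],s['torque'])
hsv=cv2.cvtColor(i,cv2.COLOR_RGB2HSV)
for v in map(int,sys.argv[2:]): print(v,hsv[v,246:330:2,2].tolist())
E
python3 chk.py w3 90 150 170; python3 -c "
import numpy as np,cv2
cv2.imwrite('pics/w3.png',cv2.resize(np.load('pics/w3.npy')[0:250,180:400,::-1],None,fx=2.4,fy=2.4))"
```

```text
4.85 [ 0.58502343 -0.2031838   0.17023888] [3.14119440e+00 1.98918157e-04 1.72166149e+00] [ 0.15972839 -0.35893522 -5.76291743] [-0.04451491 -0.03881625  0.00548615]
90 [132, 244, 228, 228, 228, 229, 229, 229, 230, 230, 234, 132, 163, 233, 231, 228, 229, 230, 231, 231, 230, 229, 230, 230, 228, 230, 208, 232, 230, 231, 230, 231, 228, 228, 228, 228, 231, 232, 102, 112, 119, 110]
150 [113, 115, 118, 120, 120, 121, 187, 195, 232, 236, 105, 69, 73, 72, 76, 73, 77, 75, 78, 75, 77, 78, 76, 79, 77, 74, 79, 68, 213, 227, 224, 224, 221, 224, 225, 224, 225, 226, 227, 226, 227, 228]
170 [111, 121, 123, 130, 126, 130, 129, 137, 49, 50, 55, 55, 53, 54, 52, 51, 55, 55, 55, 54, 54, 59, 56, 58, 61, 61, 61, 91, 78, 74, 70, 231, 222, 221, 222, 224, 226, 224, 225, 226, 225, 226]
```

View pics/w3.png

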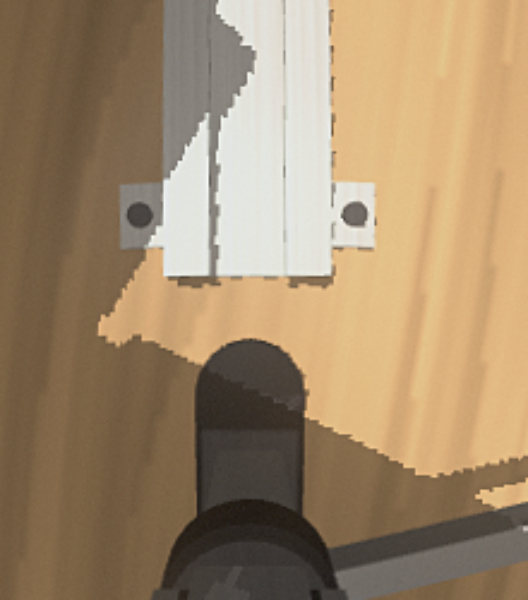

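The wrist crop shows the shoe (crop columns 197–304) just before the mouth (163–332), nearly centred and clear of it. I'll compute the remaining offset.

```bash
python3 - <<'E'
from h import *
s=status.get_state();i=np.load('pics/w3.npy');v=cv2.cvtColor(i,cv2.COLOR_RGB2HSV)[:,:,2].astype(int)
z=s['tool_pos'][2]-.1645+.01
m=(cv2.cvtColor(i,cv2.COLOR_RGB2HSV)[:,:,1]<45)&(v>110)
C=[]
for r in list(range(8,72,6))+[106,109]:
    c=np.where(m[r,225:340])[0]+225;C.append([wplane(s,(c.min()-.5,r),.022),wplane(s,(c.max()+.5,r),.022)])
C=np.array(C);print('w',np.linalg.norm(C[:,0]-C[:,1],axis=1).round(4));c=C.mean(1);p=np.polyfit(c[:,1],c[:,0],1);print(p,'yaw',np.pi/2-np.arctan(p[0]))
A=[]
for r in(172,180,188):
    a=v[r,250:320];k=np.where(a<100)[0]+250
    l,h=k.min(),k.max();print(r,l,h);L=wplane(s,(l-.5,r),z);H=wplane(s,(h+.5,r),z);A.append((L+H)/2);print(np.linalg.norm(L-H),'lat to right mm',(A[-1][0]-np.polyval(p,A[-1][1]))*988)
d=A[0]-A[2];print(np.arctan2(d[1],d[0]))
E
```

```text
w [0.0617 0.0615 0.0622 0.0621 0.062  0.0618 0.0618 0.0617 0.0616 0.0616
 0.0615 0.0616 0.0617]
[-0.15654745  0.55394059] yaw 1.726083414468134
172 261 305
0.04136701360734117 lat to right mm 0.14074876282330173
180 261 306
0.04249668063775062 lat to right mm 0.5782048964110813
188 261 306
0.04272326795175591 lat to right mm 0.5543511597394168
1.7535846488316018
```

>>> play_rows:
  plan:
    - [[0, 0, -0.004, 1, -0.04, 0, 1.5], [0, 0, -0.004, 2, -0.04, 0, 1.5], [0, 0, -0.004, 2.6, -0.05, 0, 1.5], [0, 0, -0.004, 3.2, -0.05, 0, 1.5], [0, 0, -0.004, 3.8, -0.05, 0, 1.5], [0, 0, -0.004, 4.4, -0.05, 0, 1.5]]

```text
t: 5.65
tool_pos: [0.5776, -0.1592, 0.1699]
ee_rot: [3.142, 0.0, 1.726]
ft_force: [-0.2, 0.3, -5.6]
gripper_width: 0.0233
finger_force: 50.4
```

>>> play_rows:
  plan:
    - [[0, 0, 0, 0.8, 0, 0, 1.5], [0, 0, 0, 1.6, 0, 0, 1.5], [0, 0, 0, 2.4, 0, 0, 1.5], [0, 0, 0, 3.2, 0, 0, 1.5], [0, 0, 0, 4, 0, 0, 1.5], [0, 0, 0, 5, 0, 0, 1.5], [0, 0, 0, 6, 0, 0, 1.5], [0, 0, 0, 7, 0, 0, 1.5], [0, 0, 0, 8, 0, 0, 1.5], [0, 0, 0, 8, 0, 0, 1.5]]

```text
t: 6.9
tool_pos: [0.5651, -0.0798, 0.1699]
ee_rot: [-3.141, -0.0, 1.727]
ft_force: [0.1, 0.4, -5.8]
gripper_width: 0.0234
finger_force: 50.4
```

```bash
python3 chk.py w4; python3 - <<'E'
from h import *
j=cams.snapshot('top');np.save('pics/t4.npy',j)
i=np.load('pics/w4.npy')
o=np.zeros((420,800,3),np.uint8);o[:,:560]=i;o[:168,560:]=cv2.resize(j[130:298,90:330],(240,168));cv2.imwrite('pics/w4.png',o[:,:,::-1])
E
```

```text
6.9 [ 0.56510993 -0.07975568  0.16990813] [-3.14142196e+00 -1.27888575e-04  1.72669852e+00] [ 0.08589585  0.38676027 -5.84401453] [0.17840394 0.04682172 0.0400417 ]
```

View pics/w4.png

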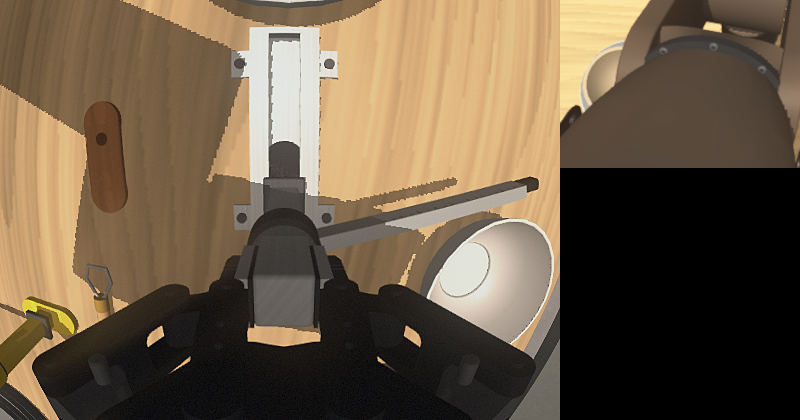

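The wrist view shows the shoe inside the track with only its slot-wide strip visible. The nose is at (284,143), the track's closed end is at row 27, and the pointer still points to the right. Next I'll locate the bowl's rim properly, in both the top and side pictures from the start.

```bash
python3 - <<'E'
from h import *
from scipy.optimize import least_squares
def rim(n,img,c,rmax):
    S=cv2.GaussianBlur(cv2.cvtColor(img,cv2.COLOR_RGB2HSV)[:,:,1],(3,3),0);P=[];px=[]
    for a in np.arange(0,2*np.pi,np.pi/36):
        r=np.arange(22,rmax,.25);u=c[0]+r*np.cos(a);v=c[1]+r*np.sin(a)
        q=cv2.remap(S,u.astype(np.float32)[None],v.astype(np.float32)[None],1)[0]
        k=np.where(q<58)[0]
        if len(k): px.append((u[k[0]],v[k[0]]));P.append(plane(n,px[-1],.128)[:2])
    return np.array(P),np.array(px)
for n,f,c,rm in(('top','top0',(150,212),55),('top','t1',(150,212),55),('side','side0',(180,276),50)):
    P,px=rim(n,np.load(f'pics/{f}.npy'),c,rm)
    r=least_squares(lambda v:np.hypot(*(P-v[:2]).T)-v[2],[.53,.22,.085],loss='soft_l1',f_scale=.001)
    r2=least_squares(lambda v:np.hypot(*(P-v[:2]).T)-.085,r.x[:2],loss='soft_l1',f_scale=.001)
    print(n,len(P),r.x,np.median(np.abs(r.fun)),r2.x,np.median(np.abs(r2.fun)));
    e=(np.hypot(*(P-r2.x).T)-.085)*1000;print(e.round(1).tolist())
s=status.get_state();far=wplane(s,(284,26.5),.022);print('far end',far)
u=np.array([np.cos(1.726),np.sin(1.726)]);O=far[:2]-.1*u;print('origin',O,'gauge along',(s['tool_pos'][:2]-O)@u)
E
```

```text
top 60 [0.52237286 0.20970916 0.0842134 ] 0.00019929086249254047 [0.52270286 0.2100759 ] 0.0005740619654338794
[-0.6, -0.2, -0.9, 0.1, -0.7, -0.3, -0.1, -0.4, -0.2, -0.1, -0.1, -0.2, -0.3, -0.5, -0.2, -1.0, -0.9, -0.7, -1.2, -0.6, -0.5, -1.0, -0.4, -0.8, -0.7, -0.5, -0.7, -0.4, -1.0, -1.0, -1.0, -0.8, -0.6, -0.8, -0.9, -0.5, -0.6, -1.3, -1.4, -1.6, -1.3, -1.6, -1.4, -1.2, -1.7, -1.5, -1.3, -1.7, -0.4, -0.7, -0.4, 0.0, -0.6, -0.1, -0.6, -0.4, -0.2, -0.5, -0.2, -0.4]
top 60 [0.52239283 0.2097107  0.08416978] 0.00025567400938048684 [0.52273766 0.21009772] 0.0006460559843125824
[-0.5, -0.1, -0.8, -0.4, -0.6, -0.3, -0.0, -0.4, -0.2, -0.1, -0.1, -0.1, -0.2, -0.4, -0.1, -1.0, -0.8, -0.7, -1.1, -0.5, -1.0, -1.0, -0.3, -1.3, -0.7, -1.0, -0.7, -0.4, -1.0, -0.5, -1.0, -0.8, -0.6, -0.8, -0.9, -1.1, -0.6, -1.3, -1.5, -1.7, -1.4, -1.7, -1.5, -1.3, -1.7, -1.5, -1.4, -1.7, -0.4, -0.7, -0.4, 0.0, -1.2, -0.1, -0.6, -0.4, -0.2, -0.5, -0.2, -0.4]
side 41 [0.51380617 0.21451912 0.08388809] 0.0015614902068120107 [0.5150185  0.21398182] 0.0015336773724659442
[-1.9, -1.3, -1.7, -3.1, -3.1, -2.6, -2.6, -2.1, -1.0, -0.7, -0.5, 0.8, 1.2, 1.5, 2.2, 1.3, 1.5, 2.1, 1.9, 2.0, 2.0, 1.7, 1.2, 0.0, 0.4, -1.5, -1.1, -2.4, -2.4, -2.7, -3.2, -2.8, -1.5, -0.1, 0.8, 10.7, 4.8, 1.2, 0.9, -0.8, -1.5]
far end [0.54277775 0.07167993 0.022     ]
origin [ 0.55823588 -0.02711808] gauge along -0.053864376871714144
```

>>> play_rows:
  plan:
    - [[0, 0, 0, 1, 0, 0, 1.5], [0, 0, 0, 2, 0, 0, 1.5], [0, 0, 0, 3, 0, 0, 1.5], [0, 0, 0, 3.8, 0, 0, 1.5], [0, 0, 0, 4.3, 0, 0, 1.5], [0, 0, 0, 4.3, 0, 0, 1.5], [0, 0, 0, 4.3, 0, 0.12, 1.5], [0, 0, 0, 4.3, 0, 0.12, 1.5]]

```text
t: 8.0
tool_pos: [0.5587, -0.0383, 0.1686]
ee_rot: [3.142, 0.0, 1.725]
ft_force: [0.4, 0.7, -5.6]
gripper_width: 0.0235
finger_force: 50.6
```

>>> play_rows:
  plan:
    - [[0, 0, 0, 0, 0, 0, 3], [0, 0, 0, 0, 0, 0, 5], [0, 0, 0, 0, 0, 0, 7], [0, 0, 0, 0, 0, 0, 8], [0, 0, 0, 0, 0, -3, 8], [0, 0, 0, 0, 0, -8, 8], [0, 0, 0, 0, 0, -10, 8], [0, 0, 0, 0, 0, -10, 8]]

```text
t: 9.0
tool_pos: [0.5595, -0.0382, 0.2703]
ee_rot: [3.139, 0.001, 1.726]
ft_force: [-0.1, -0.1, -0.8]
gripper_width: 0.0797
finger_force: 0.0
```

```bash
python3 chk.py w5; python3 - <<'E'
from h import *
cv2.imwrite('pics/w5.png',np.ascontiguousarray(np.load('pics/w5.npy')[:,:,::-1]))
E
```

```text
9.0 [ 0.5595103  -0.03815496  0.2703397 ] [3.13852284e+00 8.54841188e-04 1.72579679e+00] [-0.07233969 -0.11063867 -0.75057493] [-0.01665996 -0.00752004 -0.01176179]
```

View pics/w5.png

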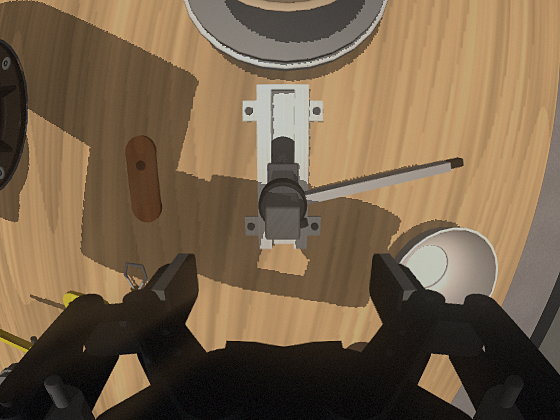

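The gauge stands released in the track, with its post top at (285,222) and pointer tip at (462,162). Next I'll shut the fingers, lower them behind the pointer, and sweep it round.

>>> play_rows:
  plan:
    - [[0, 0, 0, -1, 4, 0, 4], [0, 0, 0, -1.6, 7, 0, 0], [0, 0, 0, -1.6, 7, 0, 0], [0, 0, 0, -1.6, 7, 0, 0], [0, 0, 0, -1.6, 7, 0, 0], [0, 0, 0, -1.6, 7, 5, 0], [0, 0, 0, -1.6, 7, 10, 0], [0, 0, 0, -1.6, 7, 12.6, 0], [0, 0, 0, -1.6, 7, 12.6, 0], [0, 0, 0, -1.0, 7, 12.6, 0]]
  newtons: 20

```text
t: 10.3
tool_pos: [0.6298, -0.0373, 0.1441]
ee_rot: [3.14, 0.0, 1.725]
ft_force: [-1.3, -0.3, 0.7]
gripper_width: 0.0002
finger_force: 0.0
```

>>> play_rows:
  plan:
    - [[0, 0, 0, 0.95, -0.24, 0, 0], [0, 0, 0, 1.85, -0.3, 0, 0], [0, 0, 0, 2.7, -0.37, 0, 0], [0, 0, 0, 3.6, -0.7, 0, 0], [0, 0, 0, 4.5, -1.1, 0, 0], [0, 0, 0, 5.4, -1.7, 0, 0], [0, 0, 0, 6.1, -2.4, 0, 0], [0, 0, 0, 6.6, -3.0, 0, 0], [0, 0, 0, 6.95, -3.65, 0, 0], [0, 0, 0, 7.2, -4.2, 0, 0], [0, 0, 0, 7.4, -4.7, 0, 0], [0, 0, 0, 7.4, -4.7, 0, 0]]

```text
t: 11.8
tool_pos: [0.5711, 0.0287, 0.1427]
ee_rot: [-3.141, -0.0, 1.726]
ft_force: [0.6, 0.2, 0.3]
gripper_width: 0.0001
finger_force: 0.0
```

```bash
python3 chk.py w6; python3 - <<'E'
from h import *
cv2.imwrite('pics/w6.png',np.ascontiguousarray(np.load('pics/w6.npy')[:,:,::-1]))
E
```

```text
11.8 [0.5710716  0.02874889 0.14271593] [-3.14130661e+00 -9.82238451e-05  1.72576326e+00] [0.62386747 0.20716106 0.30441976] [ 0.02020315 -0.00803974  0.06038002]
```

View pics/w6.png

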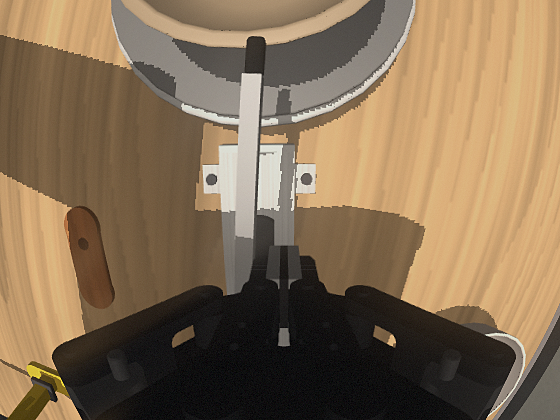

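The pointer is now nearly along the track. Its black nib tip is at about (256,38), over the bowl's near rim. Next I'll measure the angle and the tip's distance.

```bash
python3 - <<'E'
from h import *
s=status.get_state();i=np.load('pics/w6.npy');v=cv2.cvtColor(i,cv2.COLOR_RGB2HSV)[:,:,2]
for r in(36,40,46,60,72,90,120,160): print(r,v[r,232:272].tolist())
post=np.array([.559,-.0383])
for uv in((256,37),(248,60),(266,60),(247,37),(266,37)):
    for z in(.154,.138):
        t=wplane(s,uv,z)[:2]-post;print(uv,z,(t+post).round(4),np.hypot(*t).round(4),'joint',(1.726-np.arctan2(t[1],t[0])).round(3))
E
```

```text
36 [204, 207, 205, 207, 202, 205, 207, 204, 205, 206, 205, 207, 205, 203, 207, 214, 217, 203, 137, 78, 50, 48, 87, 87, 85, 125, 118, 112, 130, 160, 217, 228, 218, 212, 208, 208, 210, 210, 210, 210]
40 [208, 210, 207, 207, 207, 209, 208, 209, 210, 209, 209, 209, 212, 219, 162, 31, 51, 57, 59, 55, 60, 59, 59, 57, 59, 55, 55, 61, 54, 55, 51, 47, 33, 134, 227, 217, 213, 216, 212, 214]
46 [199, 199, 197, 200, 197, 200, 199, 198, 200, 200, 204, 101, 209, 199, 90, 46, 53, 55, 58, 57, 58, 55, 56, 57, 57, 60, 55, 53, 55, 53, 55, 51, 47, 55, 79, 84, 84, 85, 85, 84]
60 [92, 94, 91, 92, 92, 91, 88, 91, 90, 89, 91, 91, 93, 49, 49, 55, 56, 58, 57, 55, 56, 55, 52, 55, 50, 55, 52, 53, 51, 50, 50, 43, 47, 80, 88, 86, 88, 92, 87, 88]
72 [92, 92, 91, 91, 91, 91, 90, 90, 85, 84, 73, 74, 67, 38, 35, 31, 37, 35, 35, 37, 40, 34, 34, 36, 29, 39, 35, 37, 35, 40, 42, 36, 88, 90, 91, 91, 87, 90, 88, 87]
90 [153, 154, 151, 152, 155, 150, 152, 149, 172, 212, 216, 217, 212, 213, 213, 213, 211, 212, 214, 212, 214, 213, 214, 214, 213, 215, 215, 227, 155, 57, 55, 110, 164, 157, 157, 152, 155, 154, 155, 155]
120 [223
[... 205 characters left out ...]
220, 219, 221, 221, 208, 204, 203, 205, 205, 205, 206, 206, 207, 204, 205, 204, 208, 205, 207, 206, 206, 208, 217, 160, 82, 52, 174, 229, 222, 222, 220, 220, 219, 220, 220, 220, 219, 221, 222]
(256, 37) 0.154 [0.546  0.1269] 0.1657 joint 0.077
(256, 37) 0.138 [0.544  0.1309] 0.1699 joint 0.067
(248, 60) 0.154 [0.5444 0.1169] 0.1559 joint 0.062
(248, 60) 0.138 [0.5422 0.1197] 0.1589 joint 0.049
(266, 60) 0.154 [0.5515 0.1178] 0.1563 joint 0.107
(266, 60) 0.138 [0.5502 0.1208] 0.1593 joint 0.1
(247, 37) 0.154 [0.5424 0.1264] 0.1656 joint 0.055
(247, 37) 0.138 [0.54   0.1305] 0.1698 joint 0.043
(266, 37) 0.154 [0.55   0.1274] 0.1659 joint 0.101
(266, 37) 0.138 [0.5484 0.1315] 0.1702 joint 0.093
```

>>> play_rows:
  plan:
    - [[0, 0, 0, 0, -0.2, 0, 0], [0, 0, 0, 0, -0.4, 0, 0], [0, 0, 0, 0, -0.4, 0, 0]]

```text
t: 12.22
tool_pos: [0.5674, 0.0281, 0.1427]
ee_rot: [-3.141, -0.0, 1.726]
ft_force: [-0.3, -0.3, 0.4]
gripper_width: -0.0003
finger_force: 0.0
```

```bash
python3 chk.py w7; python3 - <<'E'
from h import *
from scipy.optimize import least_squares
s=status.get_state();i=np.load('pics/w7.npy');h=cv2.cvtColor(i,cv2.COLOR_RGB2HSV);v=h[:,:,2]
for r in(30,36,38,42,60): print(r,v[r,232:272].tolist())
S=cv2.GaussianBlur(h[:,:,1],(3,3),0);P=[]
for c in list(range(170,236,6))+list(range(282,340,6)):
    col=S[5:90,c];k=np.where(col<58)[0]
    if len(k): P.append((c,int(k[0])+5))
print(P)
Q=np.array([wplane(s,p,.128)[:2] for p in P])
r=least_squares(lambda x:np.hypot(*(Q-x).T)-.085,[.523,.21],loss='soft_l1',f_scale=.001);print('bowl wrist',r.x,(r.fun*1e3).round(1).tolist())
E
```

```text
12.225 [0.56739063 0.02806423 0.14268674] [-3.14146115e+00 -3.15070924e-05  1.72576286e+00] [-0.34367864 -0.34801066  0.3574623 ] [0.03216855 0.01560951 0.00269952]
30 [171, 172, 176, 171, 168, 168, 167, 163, 166, 159, 161, 159, 157, 154, 152, 146, 148, 144, 141, 140, 138, 136, 134, 133, 140, 150, 153, 160, 165, 169, 172, 178, 179, 183, 182, 184, 183, 188, 186, 189]
36 [206, 208, 206, 207, 210, 217, 180, 159, 97, 59, 39, 43, 42, 40, 40, 37, 42, 39, 35, 32, 45, 115, 180, 216, 209, 209, 209, 210, 209, 209, 209, 209, 210, 211, 211, 211, 213, 210, 211, 212]
38 [209, 212, 208, 211, 223, 174, 37, 48, 54, 56, 59, 57, 61, 59, 59, 62, 59, 59, 60, 60, 57, 47, 23, 235, 220, 210, 213, 212, 210, 210, 212, 211, 213, 212, 210, 213, 214, 213, 211, 213]
42 [212, 211, 215, 222, 242, 28, 52, 57, 66, 58, 61, 61, 63, 60, 58, 55, 55, 58, 59, 55, 54, 55, 48, 46, 144, 233, 221, 216, 216, 217, 216, 215, 218, 215, 220, 218, 221, 220, 219, 217]
60 [91, 88, 94, 93, 66, 58, 55, 59, 59, 60, 61, 58, 61, 60, 59, 59, 61, 53, 55, 54, 52, 54, 46, 41, 72, 92, 92, 87, 87, 91, 93, 86, 90, 90, 89, 87, 88, 89, 90, 88]
[(170, 32), (176, 35), (182, 38), (188, 40), (194, 41), (200, 42), (206, 44), (212, 45), (218, 46), (224, 47), (230, 47), (282, 44), (288, 44), (294, 43), (300, 41), (306, 39), (312, 37), (318, 35), (324, 34), (330, 32), (336, 28)]
bowl wrist [0.52465581 0.21142379] [-0.5, -0.2, 0.2, 0.2, -0.1, -0.3, 0.1, 0.1, 0.2, 0.3, 0.1, -0.2, 0.3, 0.4, 0.1, -0.2, -0.3, -0.4, 0.2, 0.3, -0.4]
```

>>> play_rows:
  plan:
    - [[0, 0, 0, 0, 0.8, 0, 0], [0, 0, 0, 0, 1.6, 0, 0], [0, 0, 0, 0, 1.6, -4, 0], [0, 0, 0, 0, 1.6, -9, 0], [0, 0, 0, 2, 0, -13, 0], [0, 0, 0, 3, -1.9, -13, 0], [0, 0, 0, 3, -1.9, -13, 0], [0, 0, 0, 3, -1.9, -13, 0]]

```text
t: 13.28
tool_pos: [0.5448, 0.0547, 0.2726]
ee_rot: [3.141, 0.0, 1.726]
ft_force: [0.6, -0.6, -0.2]
gripper_width: -0.0001
finger_force: 0.0
```

```bash
python3 chk.py w8; python3 - <<'E'
from h import *
cv2.imwrite('pics/w8.png',np.ascontiguousarray(np.load('pics/w8.npy')[:,:,::-1]))
E
```

```text
13.275 [0.54481335 0.05472848 0.27256229] [3.14142759e+00 9.32513468e-05 1.72590149e+00] [ 0.61864383 -0.64834265 -0.19572442] [-0.00286411  0.01426211  0.05014591]
```

View pics/w8.png

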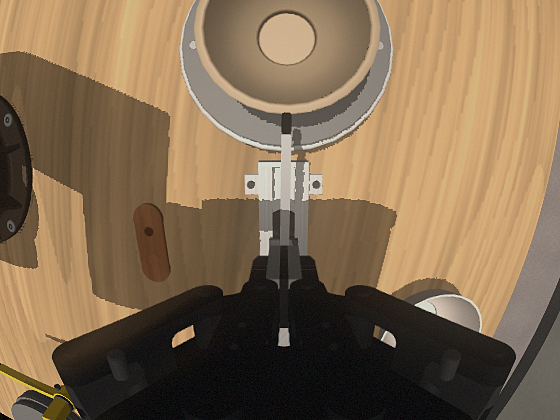

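The pointer runs straight along the track, with its nib tip at (286,112) just overlapping the near rim (outer edge around row 116). I'll compute the tip's distance from the bowl's axis.

```bash
cat > m.py <<'E'
from h import *
import sys
from scipy.optimize import least_squares
s=status.get_state();i=np.load(sys.argv[1]);h=cv2.cvtColor(i,cv2.COLOR_RGB2HSV);v=h[:,:,2]
S=cv2.GaussianBlur(h[:,:,1],(3,3),0);P=[]
for c in list(range(215,277,5))+list(range(298,360,5)):
    k=np.where(S[80:200,c]<58)[0]
    if len(k): P.append((c,int(k[0])+79.5))
Q=np.array([wplane(s,p,.128)[:2] for p in P])
r=least_squares(lambda x:np.hypot(*(Q-x).T)-.085,[.523,.21],loss='soft_l1',f_scale=.001);b=r.x;print('bowl',b,(r.fun*1e3).round(1).tolist())
for q in range(104,126,2): print(q,v[q,276:298].tolist())
for row in map(float,sys.argv[2:]):
  for z in(.138,.154):
    t=wplane(s,(286,row),z)[:2];print(row,z,t,'dist',np.hypot(*(t-b)))
for row in(125,170,210): print(row,[k+270 for k in np.where(v[row,270:305]>205)[0]][::30])
E
python3 m.py pics/w8.npy 111 112 113
```

```text
bowl [0.52425238 0.21220548] [0.0, -0.5, -0.0, 0.2, -0.6, 0.3, -0.0, -0.1, 0.1, -0.3, 0.4, 0.4, -0.2, 0.5, 0.1, 0.0, 0.1, -0.4, 0.2, 0.2, 0.4, -0.6, -0.6, 0.5, -0.2, -0.3]
104 [187, 183, 179, 175, 174, 169, 167, 163, 159, 157, 154, 151, 144, 147, 154, 156, 157, 162, 169, 174, 176, 181]
106 [212, 214, 214, 215, 213, 213, 209, 210, 209, 208, 207, 207, 207, 207, 207, 206, 209, 208, 210, 212, 211, 210]
108 [209, 208, 208, 207, 210, 208, 208, 209, 206, 207, 210, 209, 209, 209, 207, 210, 208, 207, 208, 207, 208, 204]
110 [208, 205, 206, 208, 206, 206, 206, 207, 210, 210, 209, 208, 210, 208, 205, 204, 206, 205, 205, 205, 205, 204]
112 [188, 193, 196, 201, 205, 211, 205, 203, 91, 149, 148, 146, 147, 155, 202, 211, 208, 207, 205, 205, 198, 192]
114 [80, 82, 79, 79, 83, 92, 39, 49, 54, 59, 56, 51, 55, 51, 45, 78, 106, 87, 88, 79, 79, 79]
116 [88, 94, 90, 92, 95, 77, 50, 56, 59, 59, 55, 56, 57, 56, 50, 63, 95, 94, 88, 89, 89, 92]
118 [89, 93, 91, 91, 94, 81, 51, 51, 61, 60, 60, 56, 55, 55, 50, 63, 96, 90, 91, 92, 92, 93]
120 [90, 90, 90, 93, 94, 80, 50, 58, 60, 58, 61, 59, 58, 58, 56, 62, 98, 89, 89, 92, 93, 91]
122 [88, 89, 93, 90, 96, 66, 54, 56, 60, 60, 61, 57, 59, 53, 53, 64, 97, 91, 93, 94, 93, 86]
124 [92, 84, 92, 90, 94, 67, 53, 59, 57, 58, 56, 59, 59, 57, 58, 70, 97, 90, 89, 90, 88, 90]
111.0 0.138 [0.53607892 0.12987222] dist 0.08317831950470549
111.0 0.154 [0.53606011 0.1292812 ] dist 0.08376072280512341
112.0 0.138 [0.53621131 0.12903423] dist 0.08402661403993178
112.0 0.154 [0.53618481 0.12849187] dist 0.08455974603938693
113.0 0.138 [0.53634368 0.12819642] dist 0.08487473672272633
113.0 0.154 [0.53630949 0.12770271] dist 0.08535860755560834
125 []
170 [np.int64(270)]
210 []
```

The tip is about 84 mm from the bowl's axis. That is inside the 73–87 mm limit but close to the edge, so I'll regrip the post and slide it about 4 mm towards the wheel.

>>> play_rows:
  plan:
    - [[0, 0, 0, -4, 0, 0, 4], [0, 0, 0, -9.4, -0.05, 0, 8], [0, 0, 0, -9.4, -0.05, 0, 8], [0, 0, 0, -9.4, -0.05, 0, 8], [0, 0, 0, -9.4, -0.05, 5, 8], [0, 0, 0, -9.4, -0.05, 9, 8], [0, 0, 0, -9.4, -0.05, 10.3, 8], [0, 0, 0, -9.4, -0.05, 10.3, 5], [0, 0, 0, -9.4, -0.05, 10.3, 3], [0, 0, 0, -9.4, -0.05, 10.3, 1.8], [0, 0, 0, -9.4, -0.05, 10.3, 1.8], [0, 0, 0, -9.4, -0.05, 10.3, 1.8]]
  newtons: 30

```text
t: 14.82
tool_pos: [0.5589, -0.0382, 0.171]
ee_rot: [3.139, 0.0, 1.726]
ft_force: [-0.6, 1.2, 6.4]
gripper_width: 0.0237
finger_force: 30.1
```

>>> play_rows:
  plan:
    - [[0, 0, 0, 0, 0, 0, 1.8], [0, 0, 0, 0, 0, 0, 1.8], [0, 0, 0, 0.1, 0, 0, 1.8], [0, 0, 0, 0.2, 0, 0, 1.8], [0, 0, 0, 0.3, 0, 0, 1.8], [0, 0, 0, 0.4, 0, 0, 1.8], [0, 0, 0, 0.4, 0, 0, 1.8], [0, 0, 0, 0.4, 0, 0, 1.8]]

```text
t: 15.82
tool_pos: [0.5588, -0.035, 0.1716]
ee_rot: [3.138, 0.002, 1.726]
ft_force: [-0.0, -6.2, 13.7]
gripper_width: 0.0235
finger_force: 31.1
```

>>> play_rows:
  plan:
    - [[0, 0, 0, 0, 0, 0, 4], [0, 0, 0, 0, 0, 0, 6], [0, 0, 0, 0, 0, 0, 8], [0, 0, 0, 0, 0, 0, 8], [0, 0, 0, 0, 0, -4, 8], [0, 0, 0, 0, 0, -9, 8], [0, 0, 0, 4, 0, -10.3, 8], [0, 0, 0, 9, 0, -10.3, 8], [0, 0, 0, 9, 0, -10.3, 8], [0, 0, 0, 9, 0, -10.3, 8], [0, 0, 0, 9, 0, -10.3, 8]]

```text
t: 17.2
tool_pos: [0.5437, 0.0539, 0.2725]
ee_rot: [-3.141, 0.0, 1.725]
ft_force: [0.1, -0.2, -0.2]
gripper_width: 0.0796
finger_force: 0.0
```

```bash
python3 chk.py w9; python3 m.py pics/w9.npy 108 109 110 111
```

```text
17.2 [0.54374102 0.0539001  0.27251558] [-3.14127591e+00  1.32084830e-04  1.72495370e+00] [ 0.09879074 -0.24176936 -0.21807115] [-0.03682688  0.0027097  -0.05699082]
bowl [0.52429603 0.21219703] [0.0, -0.6, -0.2, -0.1, -0.3, -0.2, 0.2, 0.1, 0.2, -0.3, 0.3, 0.3, 0.5, 0.1, -0.3, 0.4, 0.4, -0.1, -0.5, 0.3, 0.4, 0.1, -0.7, 0.3, -0.4, -0.7]
104 [189, 189, 186, 185, 184, 181, 178, 176, 173, 170, 168, 164, 162, 161, 158, 165, 167, 167, 172, 175, 178, 180]
106 [193, 194, 195, 192, 193, 191, 194, 192, 193, 195, 196, 196, 197, 194, 193, 194, 192, 196, 194, 191, 194, 192]
108 [190, 193, 193, 190, 188, 191, 191, 190, 190, 193, 191, 189, 190, 191, 189, 190, 189, 191, 190, 188, 189, 193]
110 [191, 189, 191, 192, 190, 188, 191, 191, 195, 195, 198, 199, 200, 197, 197, 192, 191, 190, 189, 187, 187, 190]
112 [128, 131, 129, 154, 159, 162, 168, 120, 22, 30, 35, 35, 29, 29, 34, 79, 148, 177, 172, 168, 165, 162]
114 [84, 80, 81, 81, 81, 85, 86, 38, 49, 54, 53, 52, 52, 54, 51, 42, 49, 82, 76, 79, 81, 81]
116 [81, 82, 86, 86, 81, 88, 86, 47, 54, 50, 56, 53, 53, 47, 50, 49, 57, 89, 86, 83, 81, 84]
118 [83, 
[... 184 characters left out ...]
, 79, 83, 87, 85, 86, 89, 47, 52, 55, 54, 52, 50, 51, 48, 46, 53, 87, 85, 87, 82, 81]
124 [143, 97, 77, 80, 81, 81, 68, 44, 50, 55, 50, 58, 55, 54, 52, 47, 59, 85, 81, 82, 80, 82]
108.0 0.138 [0.53467689 0.13161214] dist 0.08125076865024353
108.0 0.154 [0.53468199 0.130876  ] dist 0.08198157643197641
109.0 0.138 [0.53480851 0.13077293] dist 0.08209992000847509
109.0 0.154 [0.53480598 0.13008549] dist 0.08278142445115966
110.0 0.138 [0.53494011 0.12993394] dist 0.08294885597807447
110.0 0.154 [0.53492994 0.12929519] dist 0.08358106964042446
111.0 0.138 [0.53507169 0.12909516] dist 0.08379759250463119
111.0 0.154 [0.53505388 0.12850508] dist 0.0843805270292985
125 []
170 [np.int64(276)]
210 []
```

The tip moved only about 0.5 mm: the downward load from gripping made the shoe stick on the floor. I'll regrip, lift about 1 mm within the play, and slide again.

>>> play_rows:
  plan:
    - [[0, 0, 0, -4, 0, 0, 8], [0, 0, 0, -9.3, 0.05, 0, 8], [0, 0, 0, -9.3, 0.05, 0, 8], [0, 0, 0, -9.3, 0.05, 5, 8], [0, 0, 0, -9.3, 0.05, 9, 8], [0, 0, 0, -9.3, 0.05, 10.1, 8], [0, 0, 0, -9.3, 0.05, 10.1, 5], [0, 0, 0, -9.3, 0.05, 10.1, 3], [0, 0, 0, -9.3, 0.05, 10.1, 1.8], [0, 0, 0, -9.3, 0.05, 10.1, 1.8], [0, 0, 0, -9.3, 0.05, 10.1, 1.8], [0, 0, 0, -9.3, 0.05, 10.1, 1.8]]
  newtons: 50

```text
t: 18.75
tool_pos: [0.5591, -0.0371, 0.1731]
ee_rot: [3.14, 0.001, 1.726]
ft_force: [-2.5, 0.5, 8.7]
gripper_width: 0.0232
finger_force: 49.3
```

>>> play_rows:
  plan:
    - [[0, 0, 0, 0, 0, 0, 1.8], [0, 0, 0, 0, 0, -0.1, 1.8], [0, 0, 0, 0, 0, -0.15, 1.8], [0, 0, 0, 0, 0, -0.15, 1.8], [0, 0, 0, 0, 0, -0.15, 1.8]]

```text
t: 19.38
tool_pos: [0.5584, -0.037, 0.1731]
ee_rot: [-3.141, -0.0, 1.726]
ft_force: [-0.2, -0.8, -3.7]
gripper_width: 0.0235
finger_force: 49.4
```

Now it's nearly carrying the gauge's weight (-3.7 N). I'll raise a touch more, slide 4 mm, then lower and release.

>>> play_rows:
  plan:
    - [[0, 0, 0, 0, 0, -0.1, 1.8], [0, 0, 0, 0, 0, -0.1, 1.8], [0, 0, 0, 0.15, 0, -0.1, 1.8], [0, 0, 0, 0.3, 0, -0.1, 1.8], [0, 0, 0, 0.4, 0, -0.1, 1.8], [0, 0, 0, 0.4, 0, -0.1, 1.8], [0, 0, 0, 0.4, 0, -0.1, 1.8]]

```text
t: 20.25
tool_pos: [0.5579, -0.0331, 0.1742]
ee_rot: [3.142, -0.0, 1.726]
ft_force: [-0.1, -0.4, -6.7]
gripper_width: 0.0236
finger_force: 49.2
```

>>> play_rows:
  plan:
    - [[0, 0, 0, 0, 0, 0.05, 1.8], [0, 0, 0, 0, 0, 0.08, 1.8], [0, 0, 0, 0, 0, 0.08, 4], [0, 0, 0, 0, 0, 0, 6], [0, 0, 0, 0, 0, 0, 8], [0, 0, 0, 0, 0, 0, 8], [0, 0, 0, 0, 0, -4, 8], [0, 0, 0, 0, 0, -9, 8], [0, 0, 0, 4, 0, -10, 8], [0, 0, 0, 9, 0, -10, 8], [0, 0, 0, 9, 0, -10, 8], [0, 0, 0, 9, 0, -10, 8]]

```text
t: 21.75
tool_pos: [0.544, 0.0557, 0.2742]
ee_rot: [3.142, 0.0, 1.727]
ft_force: [-0.2, -0.9, 0.1]
gripper_width: 0.0802
finger_force: 0.0
```

```bash
python3 chk.py w10; python3 m.py pics/w10.npy 105 106 107 108
```

```text
21.75 [0.54398752 0.0557219  0.27419838] [3.14157771e+00 2.80977815e-04 1.72668879e+00] [-0.15821752 -0.85769185  0.11155199] [-0.03854311  0.02213387 -0.00600508]
bowl [0.52431269 0.21188838] [-0.1, -0.7, -0.3, -0.2, -0.4, -0.3, 0.1, 0.9, 0.2, -0.3, 0.3, 0.3, 0.5, 0.2, -0.1, 0.6, -0.2, 0.1, -0.2, -0.2, 0.0, -0.3, -0.2, 0.1, 0.1, -0.7]
104 [128, 123, 123, 116, 117, 117, 117, 112, 112, 111, 108, 111, 111, 108, 108, 109, 111, 105, 101, 116, 115, 119]
106 [189, 187, 183, 181, 178, 176, 173, 174, 170, 168, 165, 165, 157, 154, 160, 161, 166, 169, 171, 176, 175, 179]
108 [193, 191, 192, 193, 196, 200, 210, 163, 170, 170, 169, 171, 178, 216, 208, 198, 194, 194, 192, 192, 193, 191]
110 [191, 190, 192, 193, 199, 154, 29, 38, 44, 47, 47, 45, 42, 31, 100, 210, 195, 192, 192, 188, 189, 190]
112 [188, 191, 189, 192, 206, 111, 39, 49, 53, 52, 54, 52, 49, 42, 56, 131, 205, 193, 191, 187, 188, 190]
114 [139, 140, 143, 149, 163, 58, 43, 50, 51, 51, 53, 56, 56, 49, 49, 80, 125, 174, 162, 162, 157, 148]
116 [82, 81, 83, 83, 86, 49, 48, 51, 52, 55, 53, 51, 54, 50, 53, 75, 82, 76, 78, 81, 79, 79]
118 [80
[... 186 characters left out ...]
, 83, 81, 86, 88, 53, 49, 52, 54, 57, 53, 55, 50, 49, 47, 76, 89, 85, 85, 83, 84, 86]
124 [81, 81, 83, 84, 90, 51, 51, 52, 51, 52, 55, 54, 49, 50, 50, 73, 87, 87, 84, 81, 84, 83]
105.0 0.138 [0.53455846 0.13559342] dist 0.07697984079452037
105.0 0.154 [0.53458323 0.13471353] dist 0.07785526214533729
106.0 0.138 [0.53469185 0.13474875] dist 0.07783475539589223
106.0 0.154 [0.53470893 0.13391759] dist 0.07866082640540799
107.0 0.138 [0.53482521 0.13390435] dist 0.07868940398427876
107.0 0.154 [0.53483459 0.13312191] dist 0.07946614014235949
108.0 0.138 [0.53495854 0.1330602 ] dist 0.07954380269173583
108.0 0.154 [0.53496023 0.13232646] dist 0.08027121856212287
125 []
170 [np.int64(275)]
210 []
```

```bash
python3 -c "
from station import ctrl;print(ctrl.hand_in())"
```

```text
the job is handed in; nothing more can be done
None
```

I handed the job in at about 22 s. The gauge's shoe stands in the track and is released. By wrist camera the pointer is about 0.02 rad from its stop and its tip about 80 mm from the bowl's axis, over the middle of the rim. The bowl and bystanders look undisturbed, and the hand-in returned no verdict.

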